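Put the pantry containers back on their coasters

TASK

Put each of the four containers back on its own coaster: the jar with the yellow lid on the yellow round one, the black-capped spice jar on the black round one, the salt shaker on the grey round one, and the teal-lidded tub on the teal oblong one, lying along it. Set each one upright and centred on the coloured shape and let go of it. Leave the little striped mug standing where it is.

Things in the scene. Friction and masses are not known exactly. Their poses are not given: they have to be found in the camera images.
- jar: screw-top glass jar with a yellow lid, 85 mm tall; body 65 mm across, the lid (top 11 mm) 60 mm across. About 0.24 kg, loose. Stands upright and is round, so its yaw means nothing. Origin at the centre of its underside, z up
- spice_jar: slim spice jar with a black cap and a dark blue and white label, 41 mm across all the way up, 105 mm tall. About 0.11 kg, loose. Stands upright and is round, so its yaw means nothing. Origin at the centre of its underside, z up
- shaker: clear glass salt shaker with a domed grey top, 44 mm across up to 66 mm, narrowing to 34 mm in the top; 90 mm tall. About 0.1 kg, loose. Stands upright and is round, so its yaw means nothing. Origin at the centre of its underside, z up
- tub: flat tub with a teal lid and pale sides, rounded corners, 63 mm (its x) by 105 mm (its y) at the rim of the lid, 26 mm tall; closed and solid. About 0.15 kg, loose. Lies flat, lid up; origin at the centre of its underside, z up
- yellow_coaster: flat round cork coaster, 89 mm across and 4 mm thick, fixed to the worktop, with a yellow disc of 67 mm edged by a thin white line on it: the place of the jar with the yellow lid. Origin at the centre of its underside, z up; its top is 4 mm above the origin
- black_coaster: flat round cork coaster, 65 mm across and 4 mm thick, fixed to the worktop, with a black disc of 43 mm edged by a thin white line on it: the place of the spice jar with the black cap. Origin at the centre of its underside, z up; its top is 4 mm above the origin
- grey_coaster: flat round cork coaster, 68 mm across and 4 mm thick, fixed to the worktop, with a grey disc of 46 mm edged by a thin white line on it: the place of the salt shaker with the grey top. Origin at the centre of its underside, z up; its top is 4 mm above the origin
- teal_coaster: flat oblong cork coaster, 72 mm (its x) by 114 mm (its y) and 4 mm thick, fixed to the worktop, with a teal oblong of 62 by 104 mm edged by a thin white line on it: the place of the tub. Origin at the centre of its underside, z up; its top is 4 mm above the origin
- mug: small white espresso mug with yellow and red stripes, bowl 60 mm across and 49 mm tall with a handle to its -y; loose, about 0.1 kg; a bystander that must stay where it is. Origin at the underside, between bowl and handle: the bowl's centre lies 12 mm along its +y and the handle's end 42 mm along its -y
Not all that is in view belongs to the job. What is shaped like the yellow_coaster but green is not meant.

How it is judged:
By the outcome, as a careful person would: the job done as asked, in the order asked, and still so for the second after the job is handed in, with the robot touching nothing.
It also fails if it takes over 102 s, if anything falls off the work surface, if the arm or the gripper's body presses on something with over 40 N, if the wrist force passes 120 N, or if a joint passes its speed limit or range.

ROBOT

A 6-joint arm with a two-finger parallel gripper is mounted at the origin on a cart in front of the work surface, level with it; the furniture and walls round the work are solid. World frame = base frame: x ahead of the robot, y to its left, z up, the work surface at z = 0. Lengths are in m, angles in rad, forces in N, time in s.
With the tool pointing down it reaches from about 0.375 to 0.9 m from the base axis. Payload 3.1 kg.
Tool frame: the origin (TCP) lies between the finger pads; the fingertips stand manip.finger_overhang ahead of it and the grasp point (between the pads) lies 5 mm behind it (manip.finger_overhang is the distance from the TCP to the fingertips, in m); z points along the fingers, y is the line along which they close (so a half turn about z gives the same grasp; the last joint's range is limited). The gripper opens to 85 mm and grips with 20 to 120 N. Pads are 22 mm wide; open, the fingers measure 114 mm over their backs; the gripper's body (76 mm by 85 mm) begins 54 mm behind the grasp point. The pads swing forward as they close: fully open they stand 13 mm farther back than shut.
Start: joints at [0.933, 0.527, 1.433, -0, 1.181, -0.178], TCP at [0.277, 0.56, 0.245] pointing down, gripper open.
Joint ranges: [-3.08, 3.08], [-0.75, 2.2], [0.22, 2.44], [-1.43, 4.57], [0, 2.65], [-2.85, 2.85]. Speed limits (rad/s): [2.79, 2.79, 3.14, 3.14, 3.14, 3.14].

INTERFACE

Orientations are given as a unit quaternion [x, y, z, w].
In Python, from station import manip gives the robot as it stands.
- The arm moves only by the tool drive_tool, never from a script. Its argument "plan" is a list of rows, each a list of 7 numbers: the shift along the tool's x, y, z in m, then the turn, a rotation vector about the tool's x, y, z in degrees, then the opening, from -1 (shut) to 1 (fully open). In form: [[x, y, z, wx, wy, wz, gripper], ...]. A call has 1 to 10 rows; each row shifts and turns the commanded pose from where the row before left it, along the tool's axes as they then stand; what a row does not reach is not made up. A row lasts 1/10 s, in which the tool goes at most 50 mm and 8.59 degrees, less where a joint would pass 70% of its speed; a pose out of reach is approached as far as the arm can. A call is refused whole if a number of a shift passes 0.05 or a number of a turn 8.59, either way. A call with a gripper value outside its range is refused whole. The fingers move at their own pace and stop on an object; "newtons" is the grip in N (left out, the last holds). Time passes only in rows, so rows that do not move let the fingers close. It gives the time, the measured TCP pose, the force, the opening and the grip force at its end, in the units of the state.
- manip.sense(): the state, without advancing time (a new reading comes with each control period).
- manip.snapshot(name): name is "side" or "top"; returns a dict with "image" (400x640x3 uint8, red, green, blue), "z_map" (400x640 float32, m along the optical axis (not along the pixel's ray), 0 where there is no reading), "fov_y" (degrees; the focal length in pixels is half the picture's height over the tangent of half this angle, whatever the lens; pixels are square), "cx", "cy" (the principal point, pixels), "k1" (the pictures are not rectified: a ray, as slopes to the right and down, at radius r is drawn at 1 + k1 r^2 times it, then the intrinsics apply), "extrinsics" (4x4, takes a point from camera to world coordinates). Camera axes: x right, y up, looking along -z (the intrinsics and any distortion apply to the point x, -y, -z); pixel columns grow to the right and rows downward; lengths in m; the calibration is good to about 2 mm. A picture is of the moment at which its call begins.
- manip.sign_off(): hands the job in; it is judged then, once.
The state is a dict: "t": time; "q": joint angles; "qd": joint speeds; "tau": joint torques, N m; "tcp_pos": TCP position; "tool_rot": TCP orientation; "force": force on the tool from outside, world axes, zero at the start; "ft_torque": the same for the moment, N m; "finger_gap": opening from 0.0 (shut) to 1.0 (fully open); "gripper_force": force on a finger pad.
Only numpy, scipy, OpenCV 4.12 (cv2) and the standard library are available. Lean on these libraries where they do the work, as an engineer would, in place of code of your own. Each camera call takes 0.05 s, during which the arm holds its last target. There are 200 camera calls.

## Working session

There is one attempt and no reset: what is moved stays moved. The work goes in short steps, Python scripts to look and compute and a tool call to move; the robot and the scene stay as the last step left them, time stands still between calls to the robot, and variables do not carry over. Pictures are saved under pics/ and viewed, at most 14 in all, crops included, and the job is handed in when it is done.

Besides the shell and the picture viewer there is one more tool, called after "Request:" in YAML: its name, and indented under it one key for each argument. drive_tool: Moves the arm, as the interface text tells. Its arguments: {"type":"object","properties":{"plan":{"type":"array"},"newtons":{"type":"number"}},"required":["plan"]}

```bash
ls; mkdir -p pics; cat > h.py <<'E'
import numpy as np, cv2
from station import manip
def shot(n,tag):
    s=manip.snapshot(n); np.savez(f'{tag}.npz',**s); cv2.imwrite(f'pics/{tag}.png',s['image'][...,::-1]); return s
def cam(s):
    f=200/np.tan(np.radians(float(s['fov_y']))/2); return np.array([[f,0,s['cx']],[0,f,s['cy']],[0,0,1]],float),np.array([s['k1'],0,0,0,0],float)
def rays(s,uv):
    K,d=cam(s); p=cv2.undistortPoints(np.array(uv,float).reshape(-1,1,2),K,d)[:,0]
    E=s['extrinsics']; return E[:3,3],np.c_[p[:,0],-p[:,1],-np.ones(len(p))]@E[:3,:3].T
def onplane(s,uv,z):
    o,r=rays(s,uv); return o+r*((z-o[2])/r[:,2])[:,None]
def cloud(s):
    v,u=np.mgrid[:400,:640]; o,r=rays(s,np.c_[u.ravel(),v.ravel()])
    return (o+r*s['z_map'].reshape(-1,1)).reshape(400,640,3)
E
python3 - <<'E'
from h import *
print(manip.finger_overhang, manip.sense())
for n in('side','top'):
    s=shot(n,n+'0'); print(n,s['fov_y'],s['cx'],s['cy'],s['k1'],s['extrinsics'].round(3).tolist())
E
```

```text
pics
0.014 {'t': 0.0, 'q': array([ 9.33454709e-01,  5.28494328e-01,  1.43389433e+00,  4.75799241e-07,
        1.18137568e+00, -1.78500802e-01]), 'qd': array([-1.48412726e-03,  3.17575599e-04, -7.15388301e-05,  4.13779593e-04,
       -6.53175726e-04,  3.33978862e-04]), 'tau': array([-4.99940088e-04, -4.42362785e+01, -1.78018302e+01, -2.43993163e-04,
        8.54230835e-03,  2.83879416e-05]), 'tcp_pos': array([0.27638335, 0.55981488, 0.24431881]), 'tool_rot': array([ 2.27413110e-01,  9.73797771e-01, -9.96659015e-04, -4.30957757e-04]), 'force': array([ 0.2005874 , -0.45209898, -0.28233013]), 'ft_torque': array([-0.04953574, -0.0183283 ,  0.01799358]), 'gripper_force': 0.0, 'finger_gap': 1.0006803214781423}
side 54.86516015361994 318.6715334535717 197.12497617078984 -0.049979533585183186 [[-1.0, -0.002, -0.03, 0.547], [-0.022, -0.64, 0.768, 0.658], [-0.021, 0.768, 0.64, 0.609], [0.0, 0.0, 0.0, 1.0]]
top 56.79570406773397 320.11251781322477 198.57564883008894 -0.06299487528364041 [[0.007, 0.998, -0.064, 0.495], [-1.0, 0.008, 0.01, -0.033], [0.011, 0.064, 0.998, 1.087], [0.0, 0.0, 0.0, 1.0]]
```

View pics/top0.png

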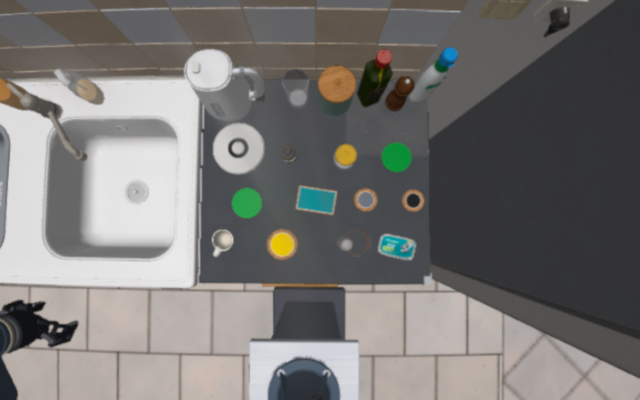

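View pics/side0.png

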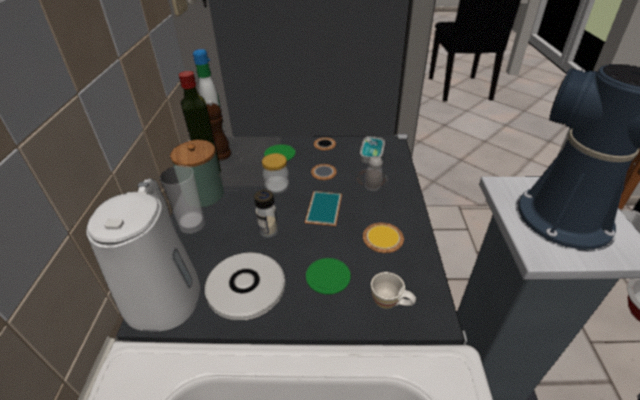

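The top view shows the jar (345,155), spice jar (289,154), shaker (346,244) and tub (397,247). The coasters are yellow (282,244), black (413,201), grey (366,200) and teal (316,200). The mug is at (222,240), and the green discs at (247,203) and (397,157) are decoys. I'll measure and confirm on an enlarged crop.

```bash
cat > m.py <<'E'
from h import *
s=dict(np.load('top0.npz')); im=s['image']; 
hsv=cv2.cvtColor(im,cv2.COLOR_RGB2HSV); P=cloud(s)
cv2.imwrite('pics/crop0.png',cv2.resize(im[135:270,195:435,::-1],None,fx=3.3,fy=3.3,interpolation=cv2.INTER_CUBIC))
print('table z',np.median(P[215:225,260:290,2]))
def blob(name,lo,hi,box,z):
    u0,v0,u1,v1=box; m=np.zeros((400,640),np.uint8); m[v0:v1,u0:u1]=cv2.inRange(hsv,lo,hi)[v0:v1,u0:u1]
    c=max(cv2.findContours(m,0,cv2.CHAIN_APPROX_NONE)[0],key=cv2.contourArea)
    mm=np.zeros_like(m); cv2.drawContours(mm,[c],-1,1,-1)
    w=onplane(s,c[:,0],z)[:,:2]; (cx,cy),(a,b),an=cv2.minAreaRect((w*1000).astype(np.float32))
    M=cv2.moments(c); q=onplane(s,[[M['m10']/M['m00'],M['m01']/M['m00']]],z)[0]
    print(name,'rect',round(cx,1),round(cy,1),'size',round(a,1),round(b,1),'ang',round(an,1),'cent',(q*1000).round(1),'depth z',np.round(np.percentile(P[...,2][mm>0],[10,50,90])*1000,1))
Y=((15,120,120),(35,255,255)); T=((80,80,60),(100,255,255)); C=((5,60,60),(20,255,255))
blob('ycoast',*Y,(262,225,302,264),.004)
blob('jarlid',*Y,(330,140,362,168),.085)
blob('teal',*T,(290,180,342,220),.004)
blob('tub',*T,(375,230,420,265),.026)
blob('greyC',*C,(350,185,382,215),.004)
blob('blackC',*C,(398,185,430,215),.004)
# things by height
for n,b,zr in [('spice',(275,140,305,170),(.09,.115)),('shaker',(330,225,372,262),(.06,.1)),('tub',(370,225,425,268),(.015,.04)),('jar',(325,138,365,172),(.07,.1)),('mug',(205,222,240,260),(.03,.06))]:
    u0,v0,u1,v1=b; Q=P[v0:v1,u0:u1].reshape(-1,3); Q=Q[(Q[:,2]>zr[0])&(Q[:,2]<zr[1])]
    if len(Q): print(n,len(Q),'mean',Q.mean(0).round(4),'min',Q.min(0).round(4),'max',Q.max(0).round(4), cv2.minAreaRect((Q[:,:2]*1000).astype(np.float32)))
E
python3 m.py
```

```text
table z -0.00020958072270682582
ycoast rect 431.8 68.6 size 63.9 70.0 ang 0.6 cent [431.5  67.9   4. ] depth z [2.6 5.6 8.1]
jarlid rect 683.0 -112.3 size 55.5 57.7 ang 0.6 cent [ 682.4 -112.6   85. ] depth z [83.1 85.9 88.3]
teal rect 561.4 -32.0 size 101.4 60.4 ang 81.2 cent [561.5 -31.8   4. ] depth z [3.  5.7 8.2]
tub rect 427.8 -264.7 size 93.9 51.7 ang 77.3 cent [ 427.8 -258.9   26. ] depth z [21.3 24.  26.5]
greyC rect 563.6 -177.9 size 67.8 68.0 ang 0.4 cent [ 563.7 -177.3    4. ] depth z [1.8 5.1 7.9]
blackC rect 563.2 -318.7 size 65.1 65.9 ang 0.4 cent [ 562.7 -317.8    4. ] depth z [1.7 5.2 7.6]
spice 188 mean [0.6839 0.0442 0.1053] min [0.6645 0.025  0.0914] max [0.7053 0.0627 0.1103] ((684.8778686523438, 43.82218933105469), (40.799869537353516, 37.67909622192383), 0.1315092146396637)
shaker 133 mean [ 0.438  -0.1155  0.0844] min [ 0.4208 -0.1311  0.0602] max [ 0.4537 -0.0994  0.0927] ((437.15240478515625, -115.19136047363281), (32.978397369384766, 31.519012451171875), 1.2363545894622803)
tub 759 mean [ 0.4273 -0.2641  0.024 ] min [ 0.3916 -0.3185  0.0175] max [ 0.4635 -0.2104  0.0309] ((427.37152099609375, -263.80389404296875), (106.64007568359375, 62.80167770385742), 77.14102172851562)
jar 371 mean [ 0.6813 -0.1133  0.0855] min [ 0.653  -0.1416  0.0758] max [ 0.7112 -0.086   0.0906] ((682.1030883789062, -113.73961639404297), (58.2927360534668, 55.56049728393555), 0.6921929121017456)
mug 168 mean [0.4359 0.2371 0.0443] min [0.398  0.2001 0.0303] max [0.4721 0.2583 0.0538] ((435.5166015625, 228.9046173095703), (73.36396026611328, 58.41236877441406), 2.0128698348999023)
```

View pics/crop0.png

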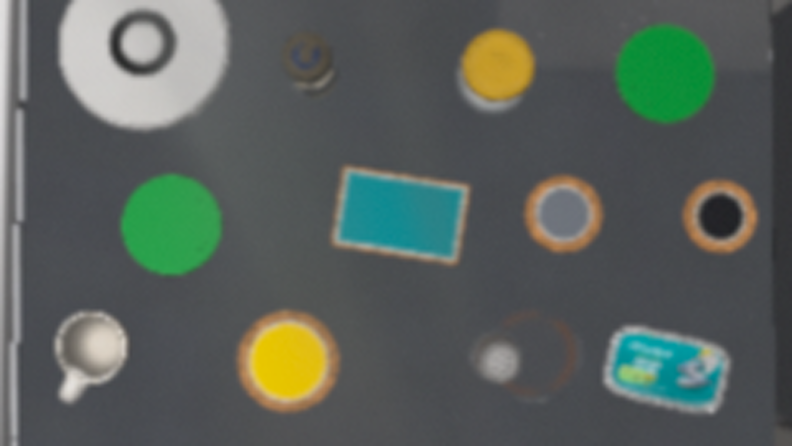

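```bash
cat > m2.py <<'E'
from h import *
s=dict(np.load('top0.npz')); P=cloud(s)
print('right wall: row 200', [(u,*P[200,u].round(3)) for u in range(420,520,8)])
print('row 245', [(u,*P[245,u].round(3)) for u in range(410,480,8)])
for n,(u0,v0,u1,v1) in dict(kettle=(185,48,265,125),tumbler=(280,65,315,110),can=(315,62,358,115),bott=(358,45,460,112),plate=(210,120,268,178)).items():
    Q=P[v0:v1,u0:u1].reshape(-1,3); Q=Q[(Q[:,2]>.03)&(Q[:,0]<.95)]
    print(n,np.percentile(Q,[2,98],axis=0).round(3).tolist())
s=dict(np.load('side0.npz')); P=cloud(s); hsv=cv2.cvtColor(s['image'],cv2.COLOR_RGB2HSV)
def col(name,lo,hi,b,z):
    u0,v0,u1,v1=b; m=np.zeros((400,640),np.uint8); m[v0:v1,u0:u1]=cv2.inRange(hsv,lo,hi)[v0:v1,u0:u1]
    c=max(cv2.findContours(m,0,cv2.CHAIN_APPROX_NONE)[0],key=cv2.contourArea)
    w=onplane(s,c[:,0],z)[:,:2]; print(name,cv2.minAreaRect((w*1000).astype(np.float32)))
col('ycoast',(15,120,120),(35,255,255),(355,215,412,260),.004)
col('teal',(80,80,60),(100,255,255),(300,185,345,230),.004)
col('grey',(5,60,60),(20,255,255),(305,158,342,185),.004)
col('black',(5,60,60),(20,255,255),(308,132,340,155),.004)
for n,b,zr in [('jarlid',(258,148,292,172),(.082,.09)),('shaker',(360,150,388,194),(.01,.06)),('shakertop',(360,150,388,194),(.07,.1)),('spice',(250,185,282,240),(.01,.1)),('jar',(258,150,292,196),(.01,.07)),('tub',(355,135,390,166),(.018,.035))]:
    u0,v0,u1,v1=b; Q=P[v0:v1,u0:u1].reshape(-1,3); Q=Q[(Q[:,2]>zr[0])&(Q[:,2]<zr[1])]
    if len(Q): print(n,len(Q),'mid',((Q.min(0)+Q.max(0))/2).round(4),'min',Q.min(0).round(4),'max',Q.max(0).round(4))
E
python3 m2.py
```

```text
right wall: row 200 [(420, np.float64(0.563), np.float64(-0.339), np.float64(0.007)), (428, np.float64(0.495), np.float64(-0.033), np.float64(1.087)), (436, np.float64(0.602), np.float64(-0.586), np.float64(-0.602)), (444, np.float64(0.596), np.float64(-0.588), np.float64(-0.5)), (452, np.float64(0.59), np.float64(-0.587), np.float64(-0.402)), (460, np.float64(0.584), np.float64(-0.584), np.float64(-0.311)), (468, np.float64(0.58), np.float64(-0.586), np.float64(-0.239)), (476, np.float64(0.576), np.float64(-0.585), np.float64(-0.169)), (484, np.float64(0.572), np.float64(-0.587), np.float64(-0.112)), (492, np.float64(0.569), np.float64(-0.586), np.float64(-0.052)), (500, np.float64(0.565), np.float64(-0.585), np.float64(-0.0)), (508, np.float64(0.562), np.float64(-0.584), np.float64(0.049)), (516, np.float64(0.56), np.float64(-0.585), np.float64(0.09))]
row 245 [(410, np.float64(0.432), np.float64(-0.304), np.float64(0.025)), (418, np.float64(0.431), np.float64(-0.333), np.float64(0.004)), (426, np.float64(0.431), np.float64(-0.358), np.float64(-0.001)), (434, np.float64(0.393), np.
[... 962 characters left out ...]
 ((564.2376098632812, -315.8502502441406), (72.05004119873047, 68.15437316894531), 89.40443420410156)
jarlid 271 mid [ 0.6844 -0.1109  0.0848] min [ 0.656  -0.1408  0.0821] max [ 0.7128 -0.0811  0.0875]
shaker 462 mid [ 0.4334 -0.1726  0.0351] min [ 0.401  -0.2539  0.0102] max [ 0.4658 -0.0914  0.06  ]
shakertop 144 mid [ 0.4391 -0.1112  0.0799] min [ 0.4223 -0.1256  0.0701] max [ 0.456  -0.0968  0.0897]
spice 709 mid [ 0.6896 -0.0159  0.0551] min [ 0.6655 -0.1009  0.0102] max [0.7136 0.069  0.1   ]
jar 508 mid [ 0.6846 -0.1018  0.0401] min [ 0.6521 -0.1255  0.0102] max [ 0.7171 -0.0782  0.0699]
tub 435 mid [ 0.4297 -0.2656  0.0229] min [ 0.3936 -0.3186  0.0182] max [ 0.4658 -0.2126  0.0276]
```

Request:
drive_tool:
  plan:
    - [0,0,0,0,0,8,1]
    - [0,0,0,0,0,8,1]
    - [0,0,0,0,0,8,1]
    - [0,0,0,0,0,8,1]
    - [0,0,0,0,0,8,1]
    - [0,0,0,0,0,8,1]
    - [0,0,0,0,0,8,1]
    - [0,0,0,0,0,7.7,1]
    - [0,0,0,0,0,0,1]
  newtons: 40

```text
t: 1.0
tcp_pos: [0.2765, 0.5601, 0.2448]
tool_rot: [0.707, 0.707, -0.001, 0.0]
force: [-0.1, 0.1, -0.3]
finger_gap: 1.001
gripper_force: 0.0
```

```bash
cat > r.py <<'E'
from h import *
from scipy.spatial.transform import Rotation as R
import sys
m=manip.sense(); A=R.from_quat(m['tool_rot']); 
print(m['t'],m['tcp_pos'].round(4),'F',m['force'].round(1),'gap',round(m['finger_gap'],3),round(m['gripper_force'],1)); print(A.as_matrix().round(3).tolist())
if len(sys.argv)>3: print('tool shift mm',(A.inv().apply(np.array(sys.argv[1:4],float)-m['tcp_pos'])*1000).round(1))
E
python3 r.py .6835 -.112 .15
python3 - <<'E'
from h import *
for t,C in(('top0',(282,244)),('side0',(383,237))):
    s=dict(np.load(t+'.npz')); h=cv2.cvtColor(s['image'],cv2.COLOR_RGB2HSV)
    m=cv2.inRange(h,(5,60,60),(35,255,255)); q=np.zeros_like(m); cv2.circle(q,C,32,255,-1); m&=q
    c=max(cv2.findContours(m,0,cv2.CHAIN_APPROX_NONE)[0],key=cv2.contourArea)
    print(cv2.minEnclosingCircle((onplane(s,c[:,0],.004)[:,:2]*1000).astype(np.float32)),cv2.fitEllipse((onplane(s,c[:,0],.004)[:,:2]*1000).astype(np.float32)))
E
```

```text
1.0 [0.2765 0.5601 0.2448] F [-0.1  0.1 -0.3] gap 1.001 0.0
[[-0.0, 1.0, -0.001], [1.0, 0.0, -0.001], [-0.001, -0.001, -1.0]]
tool shift mm [-672.2  406.8   95.1]
((431.3268127441406, 66.14039611816406), 45.823856353759766) ((431.58734130859375, 66.0925521850586), (88.49041748046875, 88.95278930664062), 176.55160522460938)
((433.1396179199219, 66.70649719238281), 47.675575256347656) ((433.37322998046875, 66.64112854003906), (90.12627410888672, 92.80377197265625), 172.33741760253906)
```

Request:
drive_tool:
  plan:
    - [-0.02,0.012,0,0,0,0,1]
    - [-0.04,0.024,0,0,0,0,1]
    - [-0.04,0.024,0,0,0,0,1]
    - [-0.04,0.024,0,0,0,0,1]
    - [-0.04,0.024,0,0,0,0,1]
    - [-0.04,0.024,0,0,0,0,1]
    - [-0.04,0.024,0,0,0,0,1]
    - [-0.04,0.024,0,0,0,0,1]
    - [-0.04,0.024,0,0,0,0,1]
    - [-0.04,0.024,0,0,0,0,1]

```text
t: 2.0
tcp_pos: [0.5055, 0.1786, 0.2453]
tool_rot: [0.706, 0.708, -0.0, -0.0]
force: [1.2, 0.4, -0.1]
finger_gap: 1.0
gripper_force: 0.0
```

Request:
drive_tool:
  plan:
    - [-0.04,0.024,0,0,0,0,1]
    - [-0.04,0.024,0,0,0,0,1]
    - [-0.04,0.024,0,0,0,0,1]
    - [-0.04,0.024,0,0,0,0,1]
    - [-0.04,0.024,0,0,0,0,1]
    - [-0.04,0.024,0,0,0,0,1]
    - [-0.04,0.024,0.01,0,0,0,1]
    - [-0.012,0.011,0.02,0,0,0,1]
    - [0,0,0.03,0,0,0,1]
    - [0,0,0.035,0,0,0,1]

```text
t: 3.0
tcp_pos: [0.6849, -0.113, 0.1499]
tool_rot: [0.706, 0.708, 0.001, 0.001]
force: [1.0, 0.1, -0.4]
finger_gap: 1.002
gripper_force: 0.0
```

```bash
python3 r.py .6835 -.112 .045
```

```text
3.0 [ 0.6849 -0.113   0.1499] F [ 1.   0.1 -0.4] gap 1.002 0.0
[[-0.002, 1.0, 0.002], [1.0, 0.002, -0.001], [-0.001, 0.002, -1.0]]
tool shift mm [  1.1  -1.7 104.9]
```

Request:
drive_tool:
  plan:
    - [0.001,-0.001,0.02,0,0,0,1]
    - [0,0,0.02,0,0,0,1]
    - [0,0,0.02,0,0,0,1]
    - [0,0,0.02,0,0,0,1]
    - [0,0,0.015,0,0,0,1]
    - [0,0,0.012,0,0,0,1]
    - [0,0,0,0,0,0,1]

```text
t: 3.7
tcp_pos: [0.6816, -0.1102, 0.0412]
tool_rot: [0.707, 0.708, -0.001, -0.002]
force: [0.6, -0.0, -0.0]
finger_gap: 1.001
gripper_force: 0.0
```

Request:
drive_tool:
  plan:
    - [0,0,0,0,0,0,0.4]
    - [0,0,0,0,0,0,0.2]
    - [0,0,0,0,0,0,0]
    - [0,0,0,0,0,0,-0.2]
    - [0,0,0,0,0,0,-0.2]
    - [0,0,0,0,0,0,-0.2]
  newtons: 40

```text
t: 4.3
tcp_pos: [0.6838, -0.1109, 0.0449]
tool_rot: [0.707, 0.707, 0.0, 0.001]
force: [-1.5, 0.2, 6.2]
finger_gap: 0.716
gripper_force: 44.5
```

```bash
python3 r.py .4324 .0664 .17; python3 -c "
from h import *
shot('side','side1')"
```

```text
4.3 [ 0.6838 -0.1109  0.0449] F [-1.5  0.2  6.2] gap 0.716 44.5
[[-0.0, 1.0, 0.002], [1.0, 0.0, -0.001], [-0.001, 0.002, -1.0]]
tool shift mm [ 177.3 -251.  -125.8]
```

View pics/side1.png

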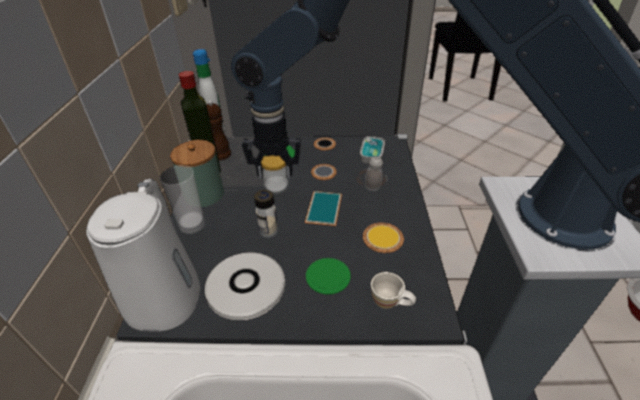

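Request:
drive_tool:
  plan:
    - [0,0,-0.01,0,0,0,-0.2]
    - [0,0,-0.02,0,0,0,-0.2]
    - [0,0,-0.025,0,0,0,-0.2]
    - [0,0,-0.02,0,0,0,-0.2]
    - [0.005,-0.007,-0.005,0,0,0,-0.2]
    - [0.013,-0.018,0,0,0,0,-0.2]
    - [0.02,-0.028,0,0,0,0,-0.2]
    - [0.02,-0.028,0,0,0,0,-0.2]
    - [0.02,-0.028,0,0,0,0,-0.2]
    - [0.02,-0.028,0,0,0,0,-0.2]

```text
t: 5.35
tcp_pos: [0.5431, -0.0113, 0.1225]
tool_rot: [0.707, 0.707, -0.001, -0.001]
force: [-0.4, 0.3, -2.4]
finger_gap: 0.711
gripper_force: 44.4
```

Request:
drive_tool:
  plan:
    - [0.02,-0.028,0,0,0,0,-0.2]
    - [0.02,-0.028,0,0,0,0,-0.2]
    - [0.02,-0.028,0,0,0,0,-0.2]
    - [0.013,-0.018,0,0,0,0,-0.2]
    - [0.007,-0.012,0,0,0,0,-0.2]
    - [0,0,0.02,0,0,0,-0.2]
    - [0,0,0.02,0,0,0,-0.2]
    - [0,0,0.01,0,0,0,-0.2]
    - [0,0,0,0,0,0,-0.2]
    - [0,0,0,0,0,0,-0.2]

```text
t: 6.35
tcp_pos: [0.4321, 0.0672, 0.0733]
tool_rot: [0.707, 0.707, -0.0, -0.0]
force: [-0.9, -0.5, -2.5]
finger_gap: 0.711
gripper_force: 44.4
```

```bash
python3 r.py .4324 .0673 .049; python3 -c "
from h import *
s=shot('side','side2');cv2.imwrite('pics/c2.png',cv2.resize(s['image'][140:310,300:480,::-1],None,fx=3,fy=3))"
```

```text
6.35 [0.4321 0.0672 0.0733] F [-0.9 -0.5 -2.5] gap 0.711 44.4
[[0.0, 1.0, -0.0], [1.0, -0.0, 0.0], [0.0, -0.0, -1.0]]
tool shift mm [ 0.1  0.3 24.3]
```

View pics/c2.png

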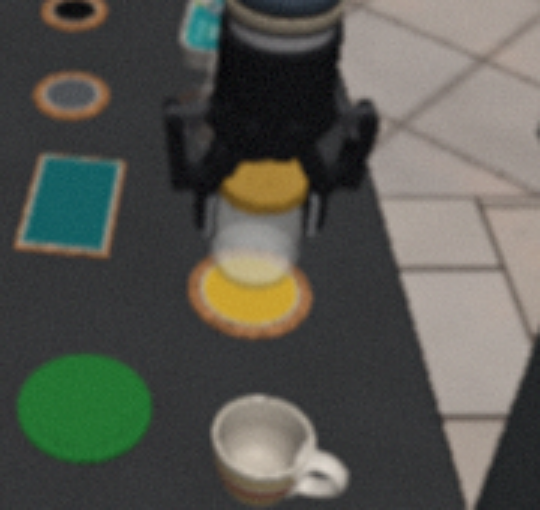

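Request:
drive_tool:
  plan:
    - [0,0,0.01,0,0,0,-0.2]
    - [0,0,0.008,0,0,0,-0.2]
    - [0,0,0.003,0,0,0,-0.2]
    - [0,0,0.001,0,0,0,-0.2]
    - [0,0,0,0,0,0,-0.2]

```text
t: 6.9
tcp_pos: [0.4318, 0.0674, 0.0511]
tool_rot: [0.707, 0.707, -0.0, -0.0]
force: [0.3, 0.1, -2.7]
finger_gap: 0.709
gripper_force: 44.4
```

Request:
drive_tool:
  plan:
    - [0,0,0.001,0,0,0,-0.2]
    - [0,0,0.001,0,0,0,-0.2]
    - [0,0,0,0,0,0,-0.2]

```text
t: 7.2
tcp_pos: [0.4319, 0.0674, 0.0493]
tool_rot: [0.707, 0.707, 0.0, 0.0]
force: [0.1, 0.7, -2.3]
finger_gap: 0.715
gripper_force: 44.4
```

Request:
drive_tool:
  plan:
    - [0,0,0.001,0,0,0,-0.2]
    - [0,0,0,0,0,0,-0.2]

```text
t: 7.4
tcp_pos: [0.432, 0.0674, 0.0488]
tool_rot: [0.707, 0.707, 0.0, 0.0]
force: [-0.1, 0.4, 3.5]
finger_gap: 0.711
gripper_force: 45.0
```

Request:
drive_tool:
  plan:
    - [0,0,0.001,0,0,0,-0.2]
    - [0,0,0,0,0,0,-0.2]

```text
t: 7.6
tcp_pos: [0.4319, 0.0674, 0.0488]
tool_rot: [0.707, 0.707, 0.0, 0.001]
force: [-2.4, 0.1, 14.7]
finger_gap: 0.712
gripper_force: 46.1
```

Request:
drive_tool:
  plan:
    - [0,0,-0.001,0,0,0,-0.2]
    - [0,0,0,0,0,0,0.6]
    - [0,0,0,0,0,0,0.8]
    - [0,0,0,0,0,0,1]
    - [0,0,0,0,0,0,1]
    - [0,0,-0.02,0,0,0,1]
    - [0,0,-0.04,0,0,0,1]
    - [0,0,-0.04,0,0,0,1]
    - [0,0,-0.03,0,0,0,1]

```text
t: 8.5
tcp_pos: [0.432, 0.0674, 0.1801]
tool_rot: [0.707, 0.707, 0.0, 0.0]
force: [1.0, -0.2, -0.6]
finger_gap: 1.0
gripper_force: 0.0
```

```bash
python3 r.py .6855 .0435 .18
```

```text
8.5 [0.432  0.0674 0.1801] F [ 1.  -0.2 -0.6] gap 1.0 0.0
[[-0.0, 1.0, 0.001], [1.0, 0.0, -0.0], [-0.0, 0.001, -1.0]]
tool shift mm [-24.  253.5   0.4]
```

Request:
drive_tool:
  plan:
    - [-0.002,0.018,0,0,0,0,1]
    - [-0.004,0.04,0,0,0,0,1]
    - [-0.004,0.04,0,0,0,0,1]
    - [-0.004,0.04,0,0,0,0,1]
    - [-0.004,0.04,0,0,0,0,1]
    - [-0.004,0.04,0,0,0,0,1]
    - [-0.002,0.025,0,0,0,0,1]
    - [0,0.0105,0,0,0,0,1]
    - [0,0,0,0,0,0,1]

```text
t: 9.4
tcp_pos: [0.6856, 0.0434, 0.1775]
tool_rot: [0.707, 0.707, -0.0, -0.0]
force: [0.3, 0.1, 0.4]
finger_gap: 1.001
gripper_force: 0.0
```

```bash
python3 r.py .6855 .0435 .06; python3 - <<'E'
from h import *
s=shot('side','side3'); P=cloud(s)
# spice label/body silhouette at mid-height, columns
for z0 in (.03,.05,.07,.09):
    Q=P[180:240,245:285].reshape(-1,3); Q=Q[(abs(Q[:,2]-z0)<.008)&(Q[:,1]>0)]; print(z0,len(Q),Q.min(0).round(4),Q.max(0).round(4))
cv2.imwrite('pics/c3.png',cv2.resize(s['image'][100:290,200:440,::-1],None,fx=3,fy=3))
E
```

```text
9.4 [0.6856 0.0434 0.1775] F [0.3 0.1 0.4] gap 1.001 0.0
[[-0.0, 1.0, -0.001], [1.0, 0.0, 0.0], [0.0, -0.001, -1.0]]
tool shift mm [ 1.000e-01 -0.000e+00  1.175e+02]
0.03 106 [0.6658 0.0435 0.0222] [0.7064 0.0678 0.0379]
0.05 105 [0.6657 0.0478 0.0422] [0.7063 0.0686 0.0579]
0.07 125 [0.6666 0.0419 0.0622] [0.7064 0.0683 0.0779]
0.09 111 [0.6661 0.0418 0.0823] [0.7059 0.0691 0.098 ]
```

View pics/c3.png

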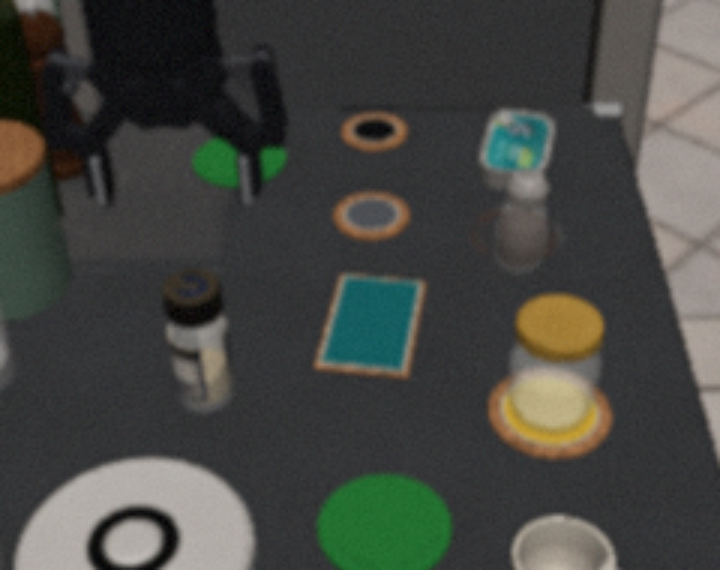

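Request:
drive_tool:
  plan:
    - [0.002,0,0.015,0,0,0,1]
    - [0,0,0.025,0,0,0,1]
    - [0,0,0.025,0,0,0,1]
    - [0,0,0.025,0,0,0,1]
    - [0,0,0.02,0,0,0,1]
    - [0,0,0.012,0,0,0,1]
    - [0,0,0,0,0,0,0.6]
    - [0,0,0,0,0,0,0.3]
    - [0,0,0,0,0,0,0.1]

```text
t: 10.35
tcp_pos: [0.6861, 0.0455, 0.0576]
tool_rot: [0.707, 0.707, 0.001, 0.001]
force: [-0.3, -0.5, -0.7]
finger_gap: 0.552
gripper_force: 0.0
```

Request:
drive_tool:
  plan:
    - [0,0,0,0,0,0,-0.1]
    - [0,0,0,0,0,0,-0.3]
    - [0,0,0,0,0,0,-0.5]
    - [0,0,0,0,0,0,-0.5]
    - [0,0,0,0,0,0,-0.5]
    - [0,0,0,0,0,0,-0.5]
  newtons: 30

```text
t: 10.95
tcp_pos: [0.6861, 0.0455, 0.0582]
tool_rot: [0.707, 0.707, 0.001, 0.001]
force: [-2.0, 0.0, 6.4]
finger_gap: 0.47
gripper_force: 27.9
```

```bash
python3 r.py .5635 -.3175 .06
```

```text
10.95 [0.6861 0.0455 0.0582] F [-2.   0.   6.4] gap 0.47 27.9
[[-0.0, 1.0, 0.002], [1.0, 0.0, -0.0], [-0.0, 0.002, -1.0]]
tool shift mm [-363.  -122.7   -2. ]
```

Request:
drive_tool:
  plan:
    - [0,0,-0.01,0,0,0,-0.5]
    - [0,0,-0.02,0,0,0,-0.5]
    - [0,0,-0.02,0,0,0,-0.5]
    - [-0.006,-0.002,-0.01,0,0,0,-0.5]
    - [-0.015,-0.005,0,0,0,0,-0.5]
    - [-0.024,-0.008,0,0,0,0,-0.5]
    - [-0.03,-0.01,0,0,0,0,-0.5]
    - [-0.03,-0.01,0,0,0,0,-0.5]
    - [-0.03,-0.01,0,0,0,0,-0.5]
    - [-0.03,-0.01,0,0,0,0,-0.5]

```text
t: 11.95
tcp_pos: [0.6284, -0.1216, 0.1151]
tool_rot: [0.707, 0.707, -0.001, -0.001]
force: [-0.8, -0.4, -1.3]
finger_gap: 0.473
gripper_force: 27.5
```

Request:
drive_tool:
  plan:
    - [-0.03,-0.01,0,0,0,0,-0.5]
    - [-0.03,-0.01,0,0,0,0,-0.5]
    - [-0.03,-0.01,0,0,0,0,-0.5]
    - [-0.03,-0.01,0,0,0,0,-0.5]
    - [-0.03,-0.01,0,0,0,0,-0.5]
    - [-0.03,-0.01,0,0,0,0,-0.5]
    - [-0.014,-0.006,0,0,0,0,-0.5]
    - [-0.004,-0.0017,0,0,0,0,-0.5]
    - [0,0,0.02,0,0,0,-0.5]
    - [0,0,0.01,0,0,0,-0.5]

```text
t: 12.95
tcp_pos: [0.5618, -0.3161, 0.0849]
tool_rot: [0.707, 0.707, 0.0, -0.002]
force: [-1.2, 0.2, -1.2]
finger_gap: 0.471
gripper_force: 27.4
```

```bash
python3 r.py .5635 -.3175 .062
```

```text
12.95 [ 0.5618 -0.3161  0.0849] F [-1.2  0.2 -1.2] gap 0.471 27.4
[[-0.0, 1.0, -0.002], [1.0, 0.0, 0.002], [0.002, -0.002, -1.0]]
tool shift mm [-1.5  1.7 22.9]
```

Request:
drive_tool:
  plan:
    - [0,0,0.01,0,0,0,-0.5]
    - [0,0,0.008,0,0,0,-0.5]
    - [0,0,0.002,0,0,0,-0.5]
    - [0,0,0,0,0,0,-0.5]
    - [0,0,0,0,0,0,-0.5]

```text
t: 13.45
tcp_pos: [0.5632, -0.3177, 0.0667]
tool_rot: [0.707, 0.707, 0.0, 0.0]
force: [0.5, -0.1, -0.7]
finger_gap: 0.469
gripper_force: 27.4
```

```bash
python3 r.py .5635 -.3175 .062; python3 - <<'E'
from h import *
s=shot('side','side4')
cv2.imwrite('pics/c4.png',cv2.resize(s['image'][60:200,270:440,::-1],None,fx=4,fy=4,interpolation=cv2.INTER_CUBIC))
E
```

```text
13.45 [ 0.5632 -0.3177  0.0667] F [ 0.5 -0.1 -0.7] gap 0.469 27.4
[[-0.001, 1.0, 0.001], [1.0, 0.001, -0.001], [-0.001, 0.001, -1.0]]
tool shift mm [0.2 0.3 4.7]
```

View pics/c4.png

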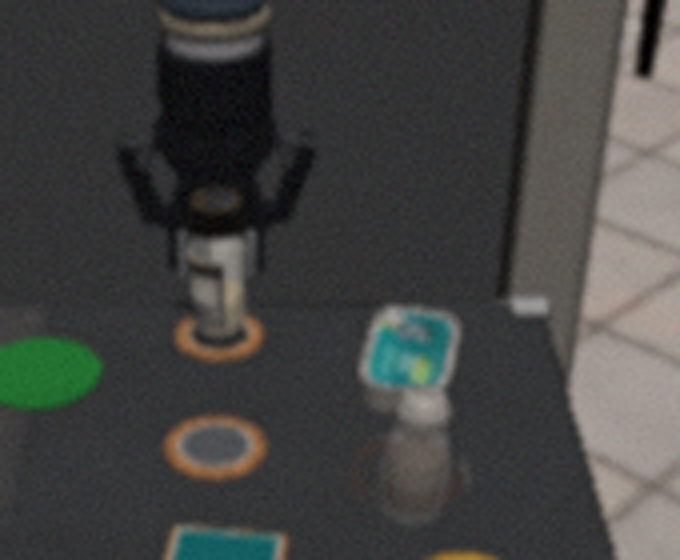

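The side view shows the spice jar upright just above the black coaster (crop 218,340). Lowering it.

Request:
drive_tool:
  plan:
    - [0,0,0.002,0,0,0,-0.5]
    - [0,0,0.001,0,0,0,-0.5]
    - [0,0,0.001,0,0,0,-0.5]
    - [0,0,0,0,0,0,-0.5]

```text
t: 13.9
tcp_pos: [0.5628, -0.3176, 0.0623]
tool_rot: [0.707, 0.707, 0.0, 0.0]
force: [0.3, -0.3, -1.0]
finger_gap: 0.472
gripper_force: 27.5
```

Request:
drive_tool:
  plan:
    - [0,0,0.001,0,0,0,-0.5]
    - [0,0,0,0,0,0,-0.5]

```text
t: 14.1
tcp_pos: [0.5628, -0.3177, 0.0622]
tool_rot: [0.707, 0.707, -0.0, 0.0]
force: [-2.0, 0.2, 4.7]
finger_gap: 0.469
gripper_force: 27.8
```

Request:
drive_tool:
  plan:
    - [0,0,0.001,0,0,0,-0.5]
    - [0,0,0,0,0,0,-0.5]

```text
t: 14.3
tcp_pos: [0.5628, -0.3177, 0.0622]
tool_rot: [0.707, 0.707, -0.0, 0.0]
force: [-3.3, 0.7, 10.7]
finger_gap: 0.469
gripper_force: 28.2
```

Request:
drive_tool:
  plan:
    - [0,0,-0.001,0,0,0,-0.5]
    - [0,0,0,0,0,0,0.2]
    - [0,0,0,0,0,0,0.5]
    - [0,0,0,0,0,0,0.7]
    - [0,0,0,0,0,0,0.8]
    - [0,0,-0.02,0,0,0,1]
    - [0,0,-0.04,0,0,0,1]
    - [0,0,-0.04,0,0,0,1]
    - [0,0,-0.02,0,0,0,1]

```text
t: 15.2
tcp_pos: [0.5642, -0.3187, 0.1849]
tool_rot: [0.707, 0.707, 0.0, 0.003]
force: [1.6, -0.7, -0.5]
finger_gap: 1.002
gripper_force: 0.0
```

```bash
python3 r.py .4382 -.1145 .18
```

```text
15.2 [ 0.5642 -0.3187  0.1849] F [ 1.6 -0.7 -0.5] gap 1.002 0.0
[[-0.0, 1.0, 0.004], [1.0, 0.0, -0.004], [-0.004, 0.004, -1.0]]
tool shift mm [ 204.2 -126.     3.6]
```

Request:
drive_tool:
  plan:
    - [0.014,-0.009,0,0,0,0,1]
    - [0.034,-0.021,0,0,0,0,1]
    - [0.035,-0.021,0,0,0,0,1]
    - [0.035,-0.021,0,0,0,0,1]
    - [0.035,-0.021,0,0,0,0,1]
    - [0.032,-0.02,0,0,0,0,1]
    - [0.018,-0.012,0.01,0,0,0,1]
    - [0,0,0.01,0,0,0,1]
    - [0,0,0,0,0,0,1]
    - [0,0,0,0,0,0,1]

```text
t: 16.2
tcp_pos: [0.4391, -0.1159, 0.1613]
tool_rot: [0.707, 0.707, 0.0, 0.001]
force: [-0.4, -0.5, 0.2]
finger_gap: 0.999
gripper_force: 0.0
```

```bash
python3 r.py .4382 -.1145 .045; python3 - <<'E'
from h import *
s=shot('side','side5')
cv2.imwrite('pics/c5.png',cv2.resize(s['image'][60:200,270:440,::-1],None,fx=4,fy=4,interpolation=cv2.INTER_CUBIC))
E
```

```text
16.2 [ 0.4391 -0.1159  0.1613] F [-0.4 -0.5  0.2] gap 0.999 0.0
[[0.0, 1.0, 0.001], [1.0, -0.0, -0.001], [-0.001, 0.001, -1.0]]
tool shift mm [  1.5  -1.1 116.3]
```

View pics/c5.png

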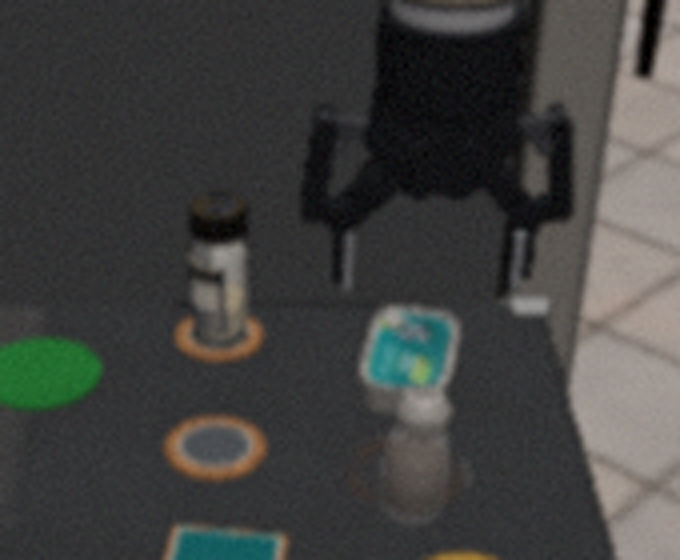

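Request:
drive_tool:
  plan:
    - [0.001,-0.001,0.02,0,0,0,1]
    - [0,0,0.025,0,0,0,1]
    - [0,0,0.025,0,0,0,1]
    - [0,0,0.025,0,0,0,1]
    - [0,0,0.015,0,0,0,1]
    - [0,0,0.009,0,0,0,1]
    - [0,0,0,0,0,0,0.6]
    - [0,0,0,0,0,0,0.3]
    - [0,0,0,0,0,0,0.1]

```text
t: 17.15
tcp_pos: [0.4374, -0.1141, 0.043]
tool_rot: [0.707, 0.707, 0.0, 0.001]
force: [0.4, -0.6, 0.7]
finger_gap: 0.551
gripper_force: 0.0
```

Request:
drive_tool:
  plan:
    - [0,0,0,0,0,0,-0.1]
    - [0,0,0,0,0,0,-0.3]
    - [0,0,0,0,0,0,-0.5]
    - [0,0,0,0,0,0,-0.5]
    - [0,0,0,0,0,0,-0.5]
    - [0,0,0,0,0,0,-0.5]
  newtons: 30

```text
t: 17.75
tcp_pos: [0.4376, -0.1141, 0.0435]
tool_rot: [0.707, 0.707, 0.0, 0.001]
force: [-0.6, 0.4, 6.9]
finger_gap: 0.463
gripper_force: 30.0
```

```bash
python3 r.py .5645 -.177 .06
```

```text
17.75 [ 0.4376 -0.1141  0.0435] F [-0.6  0.4  6.9] gap 0.463 30.0
[[-0.001, 1.0, 0.003], [1.0, 0.001, -0.002], [-0.002, 0.003, -1.0]]
tool shift mm [-63.  126.9 -16.1]
```

Request:
drive_tool:
  plan:
    - [0,0,-0.01,0,0,0,-0.5]
    - [0,0,-0.02,0,0,0,-0.5]
    - [0,0,-0.02,0,0,0,-0.5]
    - [0,0,-0.01,0,0,0,-0.5]
    - [0,0,0,0,0,0,-0.5]

```text
t: 18.25
tcp_pos: [0.4374, -0.1139, 0.1038]
tool_rot: [0.707, 0.707, 0.0, 0.002]
force: [-0.3, -0.9, -1.8]
finger_gap: 0.468
gripper_force: 30.4
```

```bash
python3 r.py .5645 -.177 .06; python3 - <<'E'
from h import *
s=shot('side','side6')
cv2.imwrite('pics/c6.png',cv2.resize(s['image'][60:200,270:440,::-1],None,fx=4,fy=4,interpolation=cv2.INTER_CUBIC))
E
```

```text
18.25 [ 0.4374 -0.1139  0.1038] F [-0.3 -0.9 -1.8] gap 0.468 30.4
[[-0.0, 1.0, 0.003], [1.0, 0.0, -0.002], [-0.002, 0.003, -1.0]]
tool shift mm [-63.1 126.9  44.3]
```

View pics/c6.png

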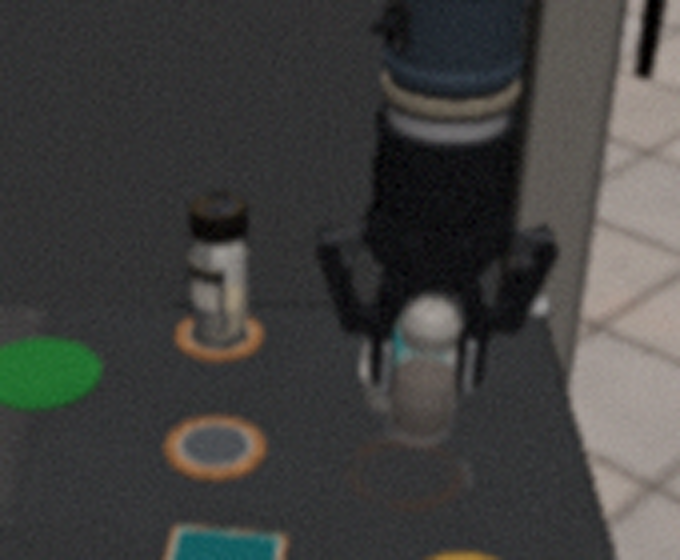

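The shaker is held upright (crop 425,390). Carrying it to the grey coaster.

Request:
drive_tool:
  plan:
    - [-0.004,0.008,0,0,0,0,-0.5]
    - [-0.01,0.02,0,0,0,0,-0.5]
    - [-0.013,0.026,0,0,0,0,-0.5]
    - [-0.013,0.026,0,0,0,0,-0.5]
    - [-0.012,0.024,0,0,0,0,-0.5]
    - [-0.008,0.016,0,0,0,0,-0.5]
    - [-0.003,0.007,0.01,0,0,0,-0.5]
    - [0,0,0.02,0,0,0,-0.5]
    - [0,0,0.015,0,0,0,-0.5]
    - [0,0,0.005,0,0,0,-0.5]

```text
t: 19.3
tcp_pos: [0.5613, -0.1753, 0.0493]
tool_rot: [0.707, 0.707, -0.001, -0.003]
force: [-1.0, 0.5, -1.5]
finger_gap: 0.466
gripper_force: 30.4
```

Request:
drive_tool:
  plan:
    - [0,0,0,0,0,0,-0.5]
    - [0,0,0,0,0,0,-0.5]

```text
t: 19.5
tcp_pos: [0.5636, -0.1765, 0.0523]
tool_rot: [0.707, 0.707, -0.0, -0.0]
force: [-0.1, -0.2, -2.0]
finger_gap: 0.467
gripper_force: 30.4
```

```bash
python3 r.py .5645 -.177 .0475
```

```text
19.5 [ 0.5636 -0.1765  0.0523] F [-0.1 -0.2 -2. ] gap 0.467 30.4
[[-0.0, 1.0, -0.0], [1.0, 0.0, 0.0], [0.0, -0.0, -1.0]]
tool shift mm [-0.5  0.9  4.8]
```

Request:
drive_tool:
  plan:
    - [0,0,0.002,0,0,0,-0.5]
    - [0,0,0.002,0,0,0,-0.5]
    - [0,0,0,0,0,0,-0.5]
    - [0,0,0,0,0,0,-0.5]

```text
t: 19.9
tcp_pos: [0.5638, -0.1766, 0.0486]
tool_rot: [0.707, 0.707, 0.0, 0.0]
force: [0.6, -0.2, -1.9]
finger_gap: 0.465
gripper_force: 30.4
```

Request:
drive_tool:
  plan:
    - [0,0,0.001,0,0,0,-0.5]
    - [0,0,0,0,0,0,-0.5]

```text
t: 20.1
tcp_pos: [0.5639, -0.1768, 0.0476]
tool_rot: [0.707, 0.707, 0.0, 0.0]
force: [-0.1, -0.4, 0.6]
finger_gap: 0.468
gripper_force: 30.7
```

Request:
drive_tool:
  plan:
    - [0,0,0.001,0,0,0,-0.5]
    - [0,0,0,0,0,0,-0.5]

```text
t: 20.3
tcp_pos: [0.564, -0.1769, 0.0475]
tool_rot: [0.707, 0.707, -0.0, 0.001]
force: [-2.8, -0.4, 7.8]
finger_gap: 0.465
gripper_force: 31.5
```

Request:
drive_tool:
  plan:
    - [0,0,-0.001,0,0,0,-0.5]
    - [0,0,0,0,0,0,0.2]
    - [0,0,0,0,0,0,0.5]
    - [0,0,0,0,0,0,0.7]
    - [0,0,0,0,0,0,0.8]
    - [0,0,-0.02,0,0,0,1]
    - [0,0,-0.04,0,0,0,1]
    - [0,0,-0.04,0,0,0,1]
    - [0,0,-0.02,0,0,0,1]

```text
t: 21.2
tcp_pos: [0.5651, -0.1773, 0.1706]
tool_rot: [0.707, 0.707, 0.001, 0.002]
force: [0.6, -0.6, -1.0]
finger_gap: 1.001
gripper_force: 0.0
```

Request:
drive_tool:
  plan:
    - [-0.01,-0.0155,0,0,0,0,1]
    - [-0.02,-0.03,0,0,0,0,1]
    - [-0.02,-0.03,0,0,0,0,1]
    - [-0.02,-0.03,0,0,0,0,1]
    - [-0.0177,-0.03,0,0,0,0,1]
    - [0,0,0.02,0,0,6.4,1]
    - [0,0,0.03,0,0,6.4,1]
    - [0,0,0.02,0,0,0,1]
    - [0,0,0,0,0,0,1]
    - [0,0,0,0,0,0,1]

```text
t: 22.2
tcp_pos: [0.4271, -0.2639, 0.0966]
tool_rot: [0.782, 0.624, -0.0, -0.001]
force: [0.8, -0.1, -0.6]
finger_gap: 0.997
gripper_force: 0.0
```

```bash
python3 r.py .4285 -.2647 .017; python3 - <<'E'
from h import *
s=shot('side','side7');t=shot('top','top7')
a=cv2.resize(s['image'][80:270,270:440,::-1],None,fx=3,fy=3,interpolation=cv2.INTER_CUBIC)
cv2.imwrite('pics/c7.png',a)
E
```

```text
22.2 [ 0.4271 -0.2639  0.0966] F [ 0.8 -0.1 -0.6] gap 0.997 0.0
[[0.222, 0.975, -0.002], [0.975, -0.222, 0.002], [0.001, -0.002, -1.0]]
tool shift mm [-0.6  1.7 79.6]
```

View pics/c7.png

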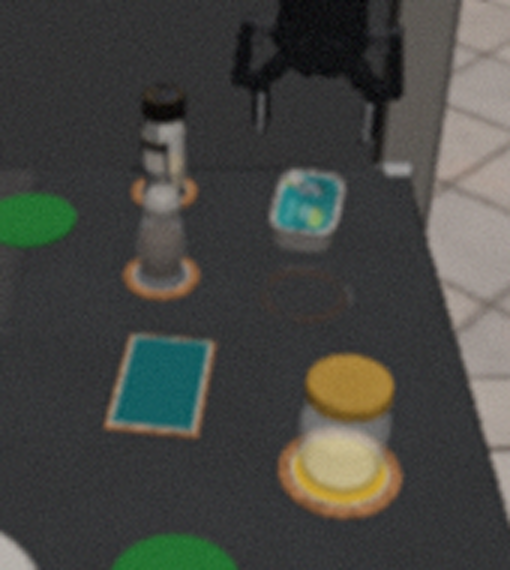

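Request:
drive_tool:
  plan:
    - [-0.0005,0.0015,0.02,0,0,0,1]
    - [0,0,0.025,0,0,0,1]
    - [0,0,0.015,0,0,0,1]
    - [0,0,0.01,0,0,0,1]
    - [0,0,0.005,0,0,0,1]
    - [0,0,0,0,0,0,1]

```text
t: 22.9
tcp_pos: [0.4298, -0.2652, 0.0224]
tool_rot: [0.781, 0.624, -0.0, 0.0]
force: [-1.0, 0.5, -0.5]
finger_gap: 1.003
gripper_force: 0.0
```

Request:
drive_tool:
  plan:
    - [0,0,0.002,0,0,0,0.8]
    - [0,0,0,0,0,0,0.6]
    - [0,0,0,0,0,0,0.5]

```text
t: 23.2
tcp_pos: [0.4295, -0.2651, 0.0208]
tool_rot: [0.781, 0.624, -0.0, 0.0]
force: [-0.4, -0.5, -0.3]
finger_gap: 0.751
gripper_force: 0.2
```

```bash
python3 r.py .4285 -.2647 .017
```

```text
23.2 [ 0.4295 -0.2651  0.0208] F [-0.4 -0.5 -0.3] gap 0.751 0.2
[[0.221, 0.975, 0.0], [0.975, -0.221, -0.0], [-0.0, 0.0, -1.0]]
tool shift mm [ 0.2 -1.1  3.8]
```

Request:
drive_tool:
  plan:
    - [0,-0.001,0.003,0,0,0,0.5]
    - [0,0,0,0,0,0,0.3]
    - [0,0,0,0,0,0,0]
    - [0,0,0,0,0,0,-0.2]
    - [0,0,0,0,0,0,-0.2]
    - [0,0,0,0,0,0,-0.2]
  newtons: 40

```text
t: 23.8
tcp_pos: [0.4284, -0.2649, 0.0177]
tool_rot: [0.781, 0.624, -0.0, -0.0]
force: [-1.8, 0.5, 5.2]
finger_gap: 0.688
gripper_force: 42.4
```

Request:
drive_tool:
  plan:
    - [0,0,-0.01,0,0,0,-0.2]
    - [0,0,-0.02,0,0,0,-0.2]
    - [0,0,-0.02,0,0,0,-0.2]
    - [0,0,0,0,0,0,-0.2]
    - [0,0,0,0,0,0,-0.2]

```text
t: 24.3
tcp_pos: [0.4288, -0.265, 0.0675]
tool_rot: [0.781, 0.624, 0.0, 0.0]
force: [0.1, -0.9, -2.3]
finger_gap: 0.688
gripper_force: 43.8
```

```bash
python3 r.py .5625 -.0326 .06;  python3 - <<'E'
from h import *
s=shot('side','side8')
cv2.imwrite('pics/c8.png',cv2.resize(s['image'][80:200,330:440,::-1],None,fx=4,fy=4,interpolation=cv2.INTER_CUBIC))
E
```

```text
24.3 [ 0.4288 -0.265   0.0675] F [ 0.1 -0.9 -2.3] gap 0.688 43.8
[[0.221, 0.975, 0.001], [0.975, -0.221, -0.001], [-0.0, 0.001, -1.0]]
tool shift mm [256.2  78.9   7.4]
```

View pics/c8.png

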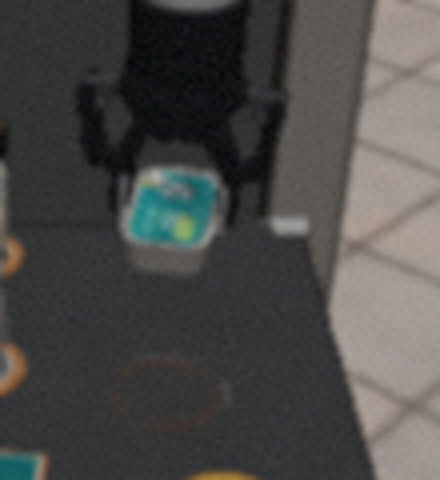

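Request:
drive_tool:
  plan:
    - [0,0,-0.02,0,0,0,-0.2]
    - [0,0,-0.02,0,0,0,-0.2]
    - [0.01,0.003,-0.01,0,0,0,-0.2]
    - [0.02,0.006,0,0,0,0,-0.2]
    - [0.03,0.009,0,0,0,0,-0.2]
    - [0.03,0.009,0,0,0,0,-0.2]
    - [0.03,0.009,0,0,0,0,-0.2]
    - [0.03,0.009,0,0,0,0,-0.2]
    - [0.03,0.009,0,0,0,0,-0.2]
    - [0.03,0.009,0,0,0,0,-0.2]

```text
t: 25.35
tcp_pos: [0.5363, -0.0718, 0.1161]
tool_rot: [0.781, 0.624, -0.001, -0.001]
force: [0.3, -1.0, -2.1]
finger_gap: 0.688
gripper_force: 44.2
```

Request:
drive_tool:
  plan:
    - [0.026,0.009,0,0,0,0,-0.2]
    - [0.015,0.005,0,0,0,0,-0.2]
    - [0.005,0.0019,0,0,0,0,-0.2]
    - [0,0,0.02,0,0,-4.1,-0.2]
    - [0,0,0.03,0,0,0,-0.2]
    - [0,0,0.02,0,0,0,-0.2]
    - [0,0,0.01,0,0,0,-0.2]
    - [0,0,0,0,0,0,-0.2]
    - [0,0,0,0,0,0,-0.2]

```text
t: 26.25
tcp_pos: [0.5624, -0.0332, 0.0376]
tool_rot: [0.759, 0.651, 0.0, 0.0]
force: [1.2, 1.0, -1.0]
finger_gap: 0.691
gripper_force: 44.1
```

```bash
python3 r.py .5625 -.0326 .0225;  python3 - <<'E'
from h import *
s=shot('side','side9')
cv2.imwrite('pics/c9.png',cv2.resize(s['image'][130:270,270:440,::-1],None,fx=4,fy=4,interpolation=cv2.INTER_CUBIC))
E
```

```text
26.25 [ 0.5624 -0.0332  0.0376] F [ 1.2  1.  -1. ] gap 0.691 44.1
[[0.152, 0.988, 0.0], [0.988, -0.152, -0.0], [-0.0, 0.0, -1.0]]
tool shift mm [ 0.7 -0.  15.1]
```

View pics/c9.png

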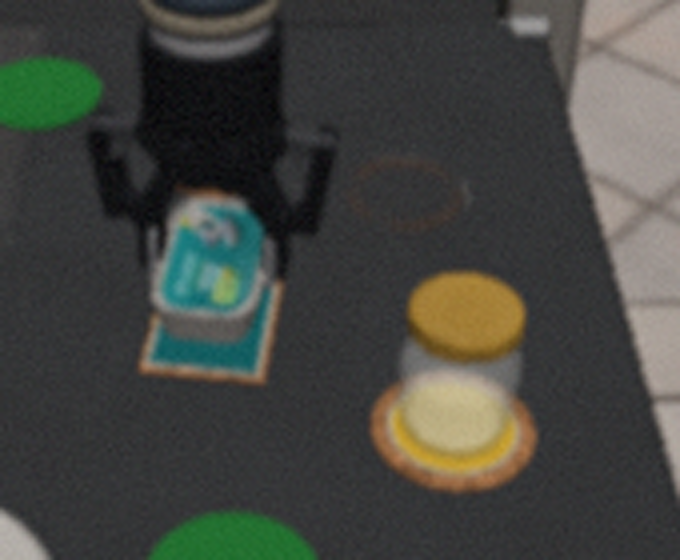

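Request:
drive_tool:
  plan:
    - [0.0005,0,0.008,0,0,0,-0.2]
    - [0,0,0.005,0,0,0,-0.2]
    - [0,0,0.001,0,0,0,-0.2]
    - [0,0,0,0,0,0,-0.2]
    - [0,0,0,0,0,0,-0.2]

```text
t: 26.8
tcp_pos: [0.5624, -0.0322, 0.0234]
tool_rot: [0.759, 0.652, 0.0, 0.0]
force: [-0.1, 0.2, -0.9]
finger_gap: 0.69
gripper_force: 44.1
```

Request:
drive_tool:
  plan:
    - [0,0,0.001,0,0,0,-0.2]
    - [0,0,0,0,0,0,-0.2]

```text
t: 27.0
tcp_pos: [0.5623, -0.0322, 0.0223]
tool_rot: [0.759, 0.652, -0.0, 0.0]
force: [0.2, -0.2, -1.8]
finger_gap: 0.687
gripper_force: 44.1
```

Request:
drive_tool:
  plan:
    - [0,0,0.001,0,0,0,-0.2]
    - [0,0,0,0,0,0,-0.2]

```text
t: 27.2
tcp_pos: [0.5624, -0.0322, 0.0217]
tool_rot: [0.759, 0.652, 0.0, 0.0]
force: [-1.2, 0.3, 2.2]
finger_gap: 0.693
gripper_force: 44.4
```

Request:
drive_tool:
  plan:
    - [0,0,0,0,0,0,0.5]
    - [0,0,0,0,0,0,0.7]
    - [0,0,0,0,0,0,1]
    - [0,0,0,0,0,0,1]
    - [0,0,-0.02,0,0,0,1]
    - [0,0,-0.04,0,0,0,1]
    - [0,0,-0.05,0,0,0,1]
    - [0,0,-0.05,0,0,0,1]
    - [0,0,-0.03,0,0,0,1]
    - [0.02,-0.01,0,0,0,0,1]

```text
t: 28.2
tcp_pos: [0.56, -0.0133, 0.2169]
tool_rot: [0.759, 0.651, 0.004, 0.006]
force: [0.3, 0.5, 0.0]
finger_gap: 0.998
gripper_force: 0.0
```

Request:
drive_tool:
  plan:
    - [0.04,-0.025,0,0,0,0,1]
    - [0.04,-0.025,0,0,0,0,1]
    - [0.04,-0.025,0,0,0,0,1]
    - [0.04,-0.025,0,0,0,0,1]
    - [0.04,-0.025,0,0,0,0,1]
    - [0.04,-0.025,0,0,0,0,1]
    - [0.04,-0.025,0,0,0,0,1]
    - [0.04,-0.025,0,0,0,0,1]
    - [0.04,-0.025,0,0,0,0,1]
    - [0.04,-0.025,0,0,0,0,1]

```text
t: 29.2
tcp_pos: [0.3675, 0.4238, 0.2113]
tool_rot: [0.759, 0.652, -0.0, 0.0]
force: [0.7, 0.4, -0.2]
finger_gap: 0.998
gripper_force: 0.0
```

Request:
drive_tool:
  plan:
    - [0.04,-0.025,0,0,0,0,1]
    - [0.04,-0.025,0,0,0,0,1]
    - [0.03,-0.02,0,0,0,0,1]
    - [0,0,0,0,0,0,1]
    - [0,0,0,0,0,0,1]

```text
t: 29.7
tcp_pos: [0.3153, 0.5417, 0.2108]
tool_rot: [0.758, 0.652, -0.001, 0.0]
force: [0.5, -0.5, -0.2]
finger_gap: 1.005
gripper_force: 0.0
```

```bash
python3 - <<'E'
from h import *
s=shot('top','top9'); t=shot('side','side10')
cv2.imwrite('pics/c10.png',cv2.resize(s['image'][140:270,200:440,::-1],None,fx=3.3,fy=3.3,interpolation=cv2.INTER_CUBIC))
a=t['image'][130:310,300:430,::-1]
def fit(s,t,lo,hi,b,z):
    h=cv2.cvtColor(s['image'],cv2.COLOR_RGB2HSV);u0,v0,u1,v1=b; m=np.zeros((400,640),np.uint8); m[v0:v1,u0:u1]=cv2.inRange(h,lo,hi)[v0:v1,u0:u1]
    c=max(cv2.findContours(m,0,cv2.CHAIN_APPROX_NONE)[0],key=cv2.contourArea)
    w=(onplane(s,c[:,0],z)[:,:2]*1000).astype(np.float32); print(t,np.round(cv2.minAreaRect(w)[0],1),np.round(cv2.minAreaRect(w)[1],1),round(cv2.minAreaRect(w)[2],1))
Y=((15,120,100),(35,255,255))
fit(s,'jarlid top',*Y,(262,215,302,264),.089)
P=cloud(s)
for n,c,zr in [('jar',(432,66),(.08,.097)),('spice',(563,-318),(.1,.12)),('shaker',(564,-177),(.07,.1)),('tub',(562,-33),(.02,.04)),('mug',(436,229),(.03,.06))]:
    Q=P[(abs(P[...,0]*1000-c[0])<60)&(abs(P[...,1]*1000-c[1])<65)&(P[...,2]>zr[0])&(P[...,2]<zr[1])]
    r=cv2.minAreaRect((Q[:,:2]*1000).astype(np.float32)); print(n,len(Q),np.round(r[0],1),np.round(r[1],1),round(r[2],1), (Q.mean(0)*1000).round(1))
C=((5,60,60),(20,255,255))
fit(s,'grey cork',*C,(350,185,382,215),.004);fit(s,'black cork',*C,(398,185,430,215),.004)
E
```

```text
jarlid top [434.1  61.9] [64.1 67.2] 0.5
jar 391 [432.7  64.6] [56.3 56.7] 0.4 [432.6  64.   89.5]
spice 197 [ 561.8 -316.4] [39.2 39.6] 43.1 [ 561.8 -315.5  109.7]
shaker 126 [ 562.5 -177.3] [32.9 31.1] 4.0 [ 561.9 -176.8   89.2]
tub 757 [562.7 -33.5] [104.5  62.8] 81.5 [562.8 -33.4  27.9]
mug 173 [435.1 228.9] [74.  58.2] 1.7 [435.9 237.7  44. ]
grey cork [ 563.6 -177.9] [67.8 67.9] 0.1
black cork [ 565.3 -318.5] [66.5 73.2] 61.0
```

View pics/c10.png

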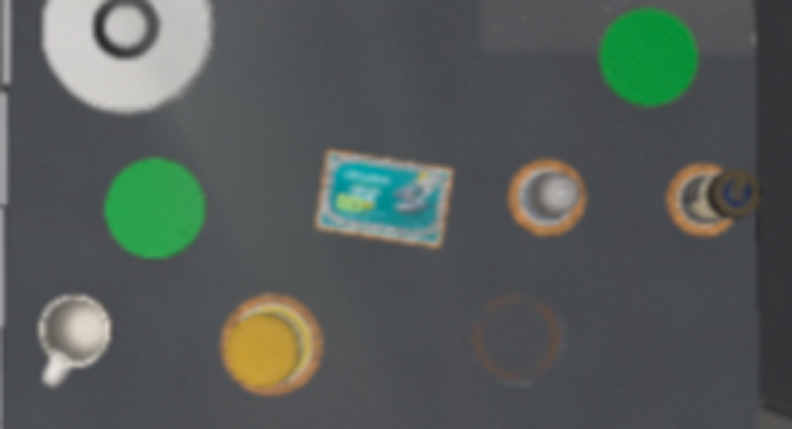

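The top view shows all four containers standing on their coasters and the mug unmoved. The top-view offsets are about 2 mm, so I'll check the jar and the others against the side view.

```bash
python3 - <<'E'
from h import *
t=dict(np.load('side10.npz')); P=cloud(t); h=cv2.cvtColor(t['image'],cv2.COLOR_RGB2HSV)
Q=P[(abs(P[...,0]-.433)<.045)&(abs(P[...,1]-.066)<.05)&(P[...,2]>.082)&(P[...,2]<.096)]; print('jar lid depth rect',cv2.minAreaRect((Q[:,:2]*1000).astype(np.float32)),Q[:,2].mean())
m=cv2.inRange(h,(12,120,60),(35,255,255)); m2=m&((P[...,2]>.078)&(P[...,0]<.5)&(abs(P[...,1]-.066)<.06)).astype(np.uint8)*255
c=max(cv2.findContours(m2,0,cv2.CHAIN_APPROX_NONE)[0],key=cv2.contourArea); print('px',cv2.boundingRect(c)); w=onplane(t,c[:,0],.089)[:,:2]*1000; print('lid contour',cv2.minAreaRect(w.astype(np.float32)))
for n,c,r,zr in [('spice',(.563,-.318),.0205,(.03,.1)),('shaker',(.564,-.177),.022,(.012,.06)),('jar',(.4325,.066),.0325,(.015,.068))]:
    Q=P[(abs(P[...,0]-c[0])<.045)&(abs(P[...,1]-c[1])<.05)&(P[...,2]>zr[0])&(P[...,2]<zr[1])]
    A=np.c_[2*Q[:,:2],np.ones(len(Q))]; x=np.linalg.lstsq(A,(Q[:,:2]**2).sum(1),rcond=None)[0]
    print(n,len(Q),'circle fit',(x[:2]*1000).round(1),'r',round(1000*np.sqrt(x[2]+x[0]**2+x[1]**2),1),'x ext',np.percentile(Q[:,0],[1,99]).round(4),'ymax',np.percentile(Q[:,1],97).round(4),'-> y',round(np.percentile(Q[:,1],97)-r,4))
E
```

```text
jar lid depth rect ((434.6204528808594, 67.27820587158203), (56.8149299621582, 58.37156677246094), 25.035459518432617) 0.08762014161105823
px (372, 199, 29, 21)
lid contour ((434.51275634765625, 70.93104553222656), (61.08208465576172, 58.15810775756836), 89.81544494628906)
spice 318 circle fit [ 564.6 -315.7] r 18.8 x ext [0.5448 0.5847] ymax -0.295 -> y -0.3155
shaker 246 circle fit [ 566.  -175.4] r 18.5 x ext [0.5453 0.5871] ymax -0.1552 -> y -0.1772
jar 596 circle fit [433.9  66.8] r 29.1 x ext [0.4048 0.4646] ymax 0.097 -> y 0.0645
```

All four sit within about 2 mm of their coaster centres in both views. Handing in.

```bash
python3 -c "
from station import manip
print(manip.sign_off())"
```

```text
the job is handed in; nothing more can be done
None
```

I placed all four containers upright on their own coasters, each within about 2 mm of centre by the camera measurements, left the mug where it stood, and handed the job in after about 30 s of robot time.

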